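# Lay the cruet board and candle for the next guests

## Robot

A 6-joint arm with a two-finger parallel gripper is mounted at the origin on the work surface; the furniture and walls round the work are solid. World frame = base frame: x ahead of the robot, y to its left, z up, the work surface at z = 0. Lengths are in m, angles in rad, forces in N, time in s.
With the tool pointing down it reaches from about 0.425 to 0.95 m from the base axis. Payload 3.5 kg.
Tool frame: the origin (TCP) lies midway between the tips of the shut fingers; the grasp point (between the pads) lies 19 mm behind it (ctrl.hold_point_z is the distance from the TCP to the grasp point, in m); z points along the fingers, y is the line along which they close (so a half turn about z gives the same grasp; the last joint's range is limited). The gripper opens to 85 mm and grips with 20 to 120 N. Pads are 22 mm wide; open, the fingers measure 114 mm over their backs; the gripper's body (76 mm by 85 mm) begins 54 mm behind the grasp point. The pads swing forward as they close: fully open they stand 13 mm farther back than shut.
Start: joints at [-1.328, 0.286, 1.577, -0, 1.279, -0.15], TCP at [0.258, -0.624, 0.201] pointing down, gripper open.
Joint ranges: [-2.77, 2.77], [-0.9, 2.22], [0.21, 2.48], [-1.53, 4.67], [0.24, 2.81], [-2.84, 2.84]. Speed limits (rad/s): [2.79, 2.79, 3.14, 3.14, 3.14, 3.14].

## Interface

Orientations are given as a unit quaternion [x, y, z, w].
In Python, from plant import readout, cams, sign_off, ctrl gives the robot as it stands. The module is installed in compiled form; this text tells all that it offers.
- The arm moves only by the tool step_arm, never from a script. Its argument "increments" is a list of rows, each a list of 2 entries, a list of its own where there are three numbers: the shift along the world's x, y, z in mm, then the turn, a rotation vector about the world's x, y, z in rad. In form: [[[x, y, z], [rx, ry, rz]], ...]. A call has 1 to 8 rows; each row shifts and turns the commanded pose from where the row before left it; what a row does not reach is not made up. A row lasts 1/12 s, in which the tool goes at most 41.7 mm and 7.16 degrees, less where a joint would pass 70% of its speed; a pose out of reach is approached as far as the arm can. A call is refused whole if a number of a shift passes 41.7 or a number of a turn 0.125, either way. A call with a gripper value outside its range is refused whole. "fingers" is the opening, from -1 (shut) to 1 (fully open), set as the call begins (left out, the last holds). The fingers move at their own pace and stop on an object; "grip_force" is the grip in N (left out, the last holds). Time passes only in rows, so rows that do not move let the fingers close. It gives the time, the measured TCP pose, the force, the opening and the grip force at its end, in the units of the state.
- readout.get_state(): the state, without advancing time (a new reading comes with each control period).
- cams.read_camera(name): name is "scene" or "top"; returns the picture (480x640x3 uint8, red, green, blue); there is no depth.
- cams.get_calibration(name): a dict with "fx", "fy", "cx", "cy" (pixels), "eye" and "rotation" of the camera in the world. Camera axes: x right, y up, looking along -z (the intrinsics and any distortion apply to the point x, -y, -z); pixel columns grow to the right and rows downward; lengths in m; the calibration is good to about 2 mm. A picture is of the moment at which its call begins. get_calibration takes no time and is no camera call.
- sign_off(): hands the job in; it is judged then, once.
The state is a dict: "time": time; "qpos": joint angles; "dq": joint speeds; "joint_efforts": joint torques, N m; "eef_pos": TCP position; "tcp_rot": TCP orientation; "contact_force": force on the tool from outside, world axes, zero at the start; "wrist_torque": the same for the moment, N m; "opening": opening from 0.0 (shut) to 1.0 (fully open); "finger_force": force on a finger pad.
Only numpy, scipy, OpenCV 4.12 (cv2) and the standard library are available. Lean on these libraries where they do the work, as an engineer would, in place of code of your own. Each camera call takes 0.05 s, during which the arm holds its last target. There are 200 camera calls.

## Task

Lay this table for the next guests: the salt shaker stands in the middle of the red coaster, the wooden pepper mill in the middle of the teal coaster, and the toothpick pot directly on the wooden board, midway between the two coasters (it has been left standing on the teal one); the tea light goes in the middle of the side plate. Keep the toothpick pot upright all the time so that nothing spills, and leave the steel jigger where it stands.

Things in the scene. Friction and masses are not known exactly. Their poses are not given: they have to be found in the camera images.
- board: pale wooden cruet board lying fixed on the table, 120 x 340 x 8 mm; origin at the centre of its underside (board top 8 mm above it), x across its 120 mm width, y along its 340 mm length, z up. It carries the two coasters; its centre is the point midway between them
- red_coaster: square dark red coaster, 94 x 94 x 9 mm, fixed on the board with its centre 115 mm from the board's centre along the board (towards one end or the other); origin at the centre of its underside, its top is 9 mm above it (17 mm above the table)
- teal_coaster: square teal (dark blue-green) coaster, 94 x 94 x 9 mm, fixed on the board with its centre 115 mm from the board's centre on the other side from the red one; origin at the centre of its underside, its top is 9 mm above it (17 mm above the table)
- saucer: white round side plate, 166 mm across, 17 mm high at the rim, fixed on the table; origin at the centre of its underside; the tea light rests on its nearly flat floor 8 mm above that origin
- toothpick_pot: round green pot, 38 mm across, open at the top; the pot's wall ends 49 mm above its underside, the wooden toothpicks in it stick up to 72 mm (grip the pot, not the sticks); loose, about 70 g; origin at the centre of its underside, z up; starts standing on the teal coaster
- salt: salt shaker of clear glass with a grey metal cap, round, body 44 mm across up to 70 mm above its underside, then a 34 mm cap up to 90 mm; its foot is slightly rounded, so it may lean by 2 degrees; loose, about 100 g; origin at the centre of its underside, z up
- pepper: dark turned wooden pepper mill, 163 mm tall, round; foot 56 mm across up to 77 mm, 48 mm across from there up to 152 mm (grip there); the crown does not turn; loose, about 260 g; origin at the centre of its underside, z up
- candle: tea light in a metal cup, round, 38 mm across, cup 14 mm high (17 mm with the wick); loose, about 14 g; origin at the centre of its underside, z up
- bar_jigger: steel double jigger (hourglass measure), 44 mm across, 84 mm tall, standing loose among the things; it must stay where it is; origin at the centre of its underside
There are look-alikes about, which are no part of the job. Of the things that look like the candle, the largest one is meant.

How it is judged:
By the outcome, as a careful person would: the job done as asked, in the order asked, and still so for the second after the job is handed in, with the robot touching nothing.
It also fails if it takes over 112 s, if anything falls off the work surface, if the arm or the gripper's body presses on something with over 40 N, if the wrist force passes 120 N, or if a joint passes its speed limit or range.

## Working session

There is one attempt and no reset: what is moved stays moved. The work goes in short steps, Python scripts to look and compute and a tool call to move; the robot and the scene stay as the last step left them, time stands still between calls to the robot, and variables do not carry over. Pictures are saved under pics/ and viewed, at most 14 in all, crops included, and the job is handed in when it is done.

Besides the shell and the picture viewer there is one more tool, called after "Call:" as a command line: name --argument value ..., lists and objects as JSON in quotes. step_arm: Moves the arm, as the interface text tells. Its arguments: {"type":"object","properties":{"increments":{"type":"array","items":{"type":"array"}},"fingers":{"type":"number"},"grip_force":{"type":"number"}},"required":["increments"]}

```bash
mkdir -p pics; python3 - <<'E'
from plant import readout, cams, ctrl
import cv2
for n in("scene","top"):
    cv2.imwrite(f"pics/{n}0.png",cams.read_camera(n)[:,:,::-1]); print(cams.get_calibration(n))
s=readout.get_state();print(s,ctrl.hold_point_z)
E
```

```text
{'fx': 438.92907622873315, 'fy': 438.92907622873315, 'cx': 318.8136552437863, 'cy': 234.27492406972814, 'eye': array([-0.03836179,  0.4768514 ,  0.55348245]), 'rotation': array([-0.20702259,  0.4253804 ,  0.79455178, -0.38063188])}
{'fx': 513.0115297398614, 'fy': 513.0115297398614, 'cx': 319.15040134290393, 'cy': 231.86577728499776, 'eye': array([0.42128577, 0.0129862 , 1.03771541]), 'rotation': array([ 0.05782171, -0.0580597 , -0.69930456,  0.71011186])}
{'time': 0.1, 'qpos': array([-1.32801800e+00,  2.87155435e-01,  1.57802371e+00, -9.94168770e-06,
        1.27859342e+00, -1.50025723e-01]), 'dq': array([ 0.00084324, -0.00050452, -0.00405168, -0.00054734,  0.00097892,
        0.00073388]), 'joint_efforts': array([ 5.58844295e-04, -4.07299161e+01, -2.93698347e+01, -1.47977194e-04,
        3.45088280e-03,  2.23442171e-06]), 'eef_pos': array([ 0.25822624, -0.62294454,  0.19953705]), 'tcp_rot': array([ 9.80774177e-01,  1.95143092e-01, -5.52833797e-05, -1.08856154e-03]), 'contact_force': array([ 0.09565708, -0.04559742, -0.36141533]), 'wrist_torque': array([ 0.02196229,  0.03373682, -0.00838187]), 'finger_force': 0.0, 'opening': 0.9960029251196932} 0.0187
```

View pics/scene0.png

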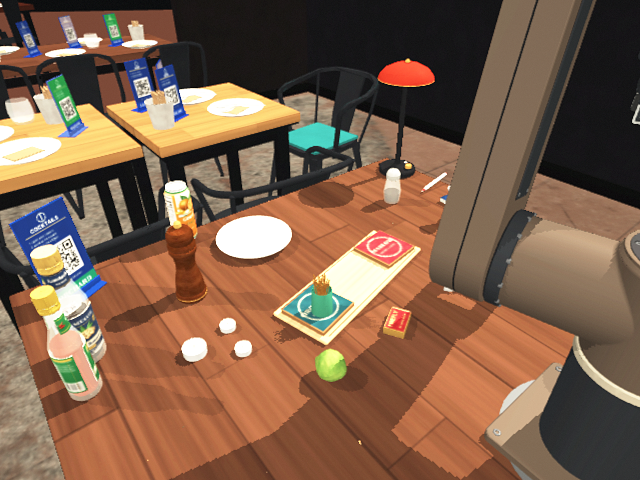

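View pics/top0.png

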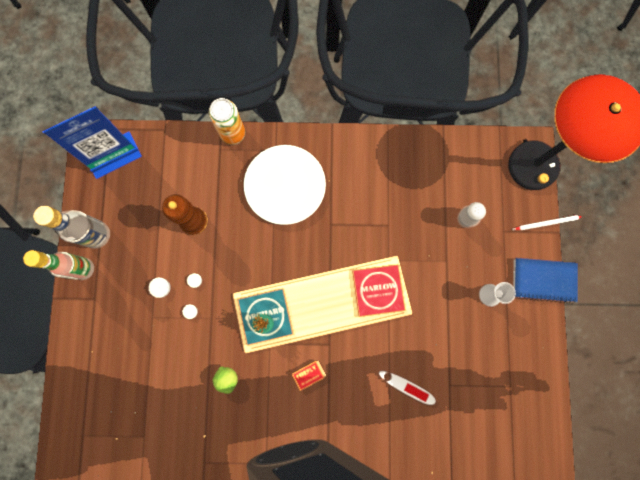

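The overview shows the board with teal left (265,317) and red right (380,290), with the pot on teal. The salt is at (470,215), jigger (495,293), pepper (185,213), plate (285,184). There are three tea lights near (160,288), and the left one is the largest. Next I'll take zoomed crops to get exact pixels.

```bash
cat > h.py <<'E'
import numpy as np, cv2
from scipy.spatial.transform import Rotation as R
from plant import readout, cams
def grab(n,f=None):
    im=np.ascontiguousarray(cams.read_camera(n)[:,:,::-1])
    if f: cv2.imwrite("pics/"+f,im)
    return im
def ray(n,u,v):
    c=cams.get_calibration(n)
    d=np.array([(u-c['cx'])/c['fx'],-(v-c['cy'])/c['fy'],-1.])
    return c['eye'],R.from_quat(c['rotation']).apply(d)
def at(n,u,v,z):
    e,d=ray(n,u,v); return e+d*(z-e[2])/d[2]
def proj(n,p):
    c=cams.get_calibration(n); q=R.from_quat(c['rotation']).inv().apply(np.array(p)-c['eye'])
    return np.array([c['cx']+c['fx']*q[0]/-q[2],c['cy']-c['fy']*q[1]/-q[2]])
def blob(m,roi):
    x0,y0,x1,y1=roi; k=np.zeros_like(m); k[y0:y1,x0:x1]=m[y0:y1,x0:x1]
    k=cv2.morphologyEx(k,cv2.MORPH_CLOSE,np.ones((5,5)))
    cs,_=cv2.findContours(k,cv2.RETR_EXTERNAL,cv2.CHAIN_APPROX_NONE); return max(cs,key=cv2.contourArea)
def crops(im,cs,f):
    t=[cv2.resize(im[y-30:y+30,x-40:x+40],(400,300),interpolation=cv2.INTER_CUBIC) for x,y in cs]
    cv2.imwrite("pics/"+f,np.vstack([np.hstack(t[:2]),np.hstack(t[2:])]))
E
python3 - <<'E'
from h import *
im=cv2.imread("pics/top0.png"); sc=cv2.imread("pics/scene0.png")
crops(im,[(470,215),(495,293),(185,213),(265,317)],"c1.png")
crops(sc,[(395,185),(195,285),(320,300),(215,345)],"c2.png")
hsv=cv2.cvtColor(im,cv2.COLOR_BGR2HSV); 
white=cv2.inRange(hsv,(0,0,150),(180,70,255))
for nm,roi in dict(saucer=(235,140,335,230),c1=(140,270,176,305),c2=(182,270,206,291),c3=(180,300,204,325)).items():
    c=blob(white,roi); (x,y),(a,b),_=cv2.fitEllipse(c); z=.017 if nm=='saucer' else .014
    print(nm,x,y,a,b,at('top',x,y,z), 'diam mm',a*(1.0377-z)/513*1e3,b*(1.0377-z)/513*1e3)
red=cv2.inRange(hsv,(0,150,60),(6,255,255))|cv2.inRange(hsv,(170,150,60),(180,255,255))
teal=cv2.inRange(hsv,(80,80,20),(105,255,255))
for nm,m,roi in(('red',red,(345,250,415,325)),('teal',teal,(230,280,300,355))):
    c=blob(m,roi); r=cv2.minAreaRect(cv2.convexHull(c)); 
    w=np.array([at('top',*p,.017) for p in cv2.boxPoints(r)]); print(nm,r,w.mean(0),np.linalg.norm(np.diff(w,axis=0),axis=1))
E
```

```text
saucer 284.10992431640625 184.3446044921875 78.93586730957031 81.44025421142578 [0.68778858 0.08718613 0.017     ] diam mm 157.05621786136146 162.0391178822657
c1 158.91896057128906 287.27728271484375 19.236764907836914 20.861387252807617 [0.47429979 0.33044767 0.014     ] diam mm 38.38728311140868 41.62924391949154
c2 193.99603271484375 280.18792724609375 13.485213279724121 14.410930633544922 [0.48940926 0.26158765 0.014     ] diam mm 26.909966538895876 28.757250856841985
c3 189.4140625 311.3411865234375 13.672419548034668 14.51174259185791 [0.42802281 0.26724272 0.014     ] diam mm 27.28353974916782 28.958422790029125
red ((378.5100402832031, 290.07000732421875), (45.53767013549805, 44.830562591552734), 81.8698959350586) [ 0.47561283 -0.10535728  0.017     ] [0.08964359 0.0896022  0.08837098]
teal ((264.5835876464844, 316.4803466796875), (44.49089050292969, 44.777191162109375), 76.75948333740234) [0.42058771 0.11847264 0.017     ] [0.08807294 0.08671182 0.08689196]
```

View pics/c1.png

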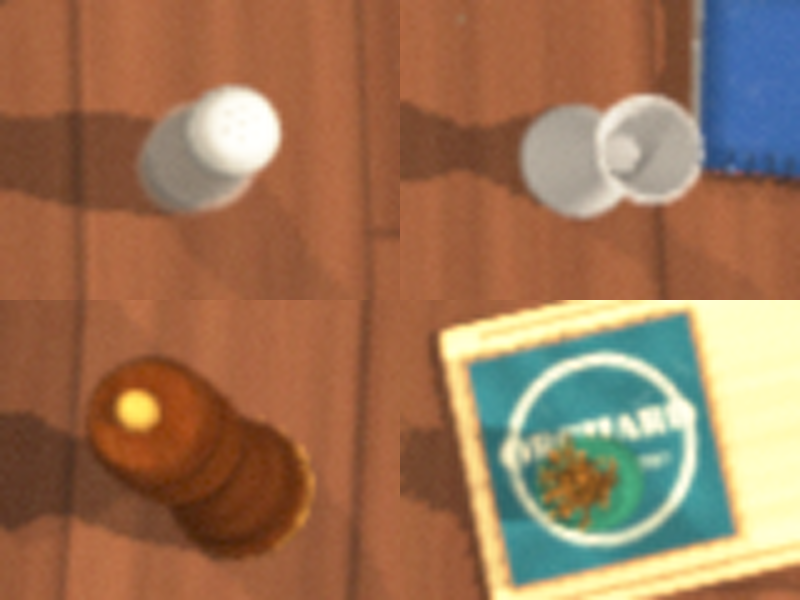

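View pics/c2.png

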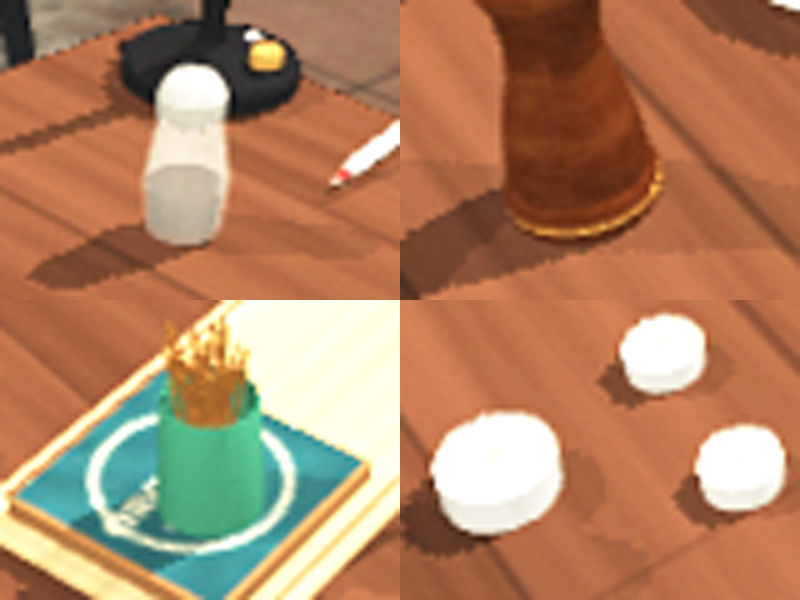

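The crops show the salt cap at top(477,211), jigger base at top(490,295), pepper knob at top(172,205) with foot near (194,220), and pot rim near top(263,323). The left tea light is the largest: 38-41 mm against 28 mm.

```bash
python3 - <<'E'
from h import *
np.set_printoptions(precision=4,suppress=True)
for l in [("salt cap","top",477,211.4,.085),("salt foot","top",468.8,216.6,.01),("salt cap","scene",393.6,174,.08),("salt foot","scene",391.6,199.4,.0),
("jig foot","top",490,295,.0),("jig rim","top",505,293,.084),("pep knob","top",172.4,204.8,.163),("pep foot","top",193.8,220.4,.0),("pep foot","scene",192,294,0),
("pot rim","top",263.6,323.2,.06),("pot rim","scene",322.2,289.6,.066),("pot foot","scene",322.2,311,.017)]:
    print(l,at(*l[1:])[:2])
sc=cv2.imread("pics/scene0.png");im=cv2.imread("pics/top0.png")
for n,i,roi in(("scene",sc,(300,270,345,325)),("top",im,(245,300,285,340))):
    h=cv2.cvtColor(i,cv2.COLOR_BGR2HSV); m=cv2.inRange(h,(65,90,60),(84,255,255)); c=blob(m,roi); print("pot",n,cv2.boundingRect(c),cv2.contourArea(c),cv2.moments(c)['m10']/cv2.moments(c)['m00'])
h=cv2.cvtColor(sc,cv2.COLOR_BGR2HSV); w=cv2.inRange(h,(0,0,150),(180,70,255)); c=blob(w,(175,330,212,365)); print("candle sc",cv2.boundingRect(c))
c=blob(w,(205,205,305,270)); e=cv2.fitEllipse(c); print("saucer sc",e,at("scene",*e[0],.012))
red=cv2.inRange(h,(0,150,60),(6,255,255))|cv2.inRange(h,(170,150,60),(180,255,255)); teal=cv2.inRange(h,(86,80,20),(105,255,255))
for nm,m,roi in(('red',red,(345,225,425,275)),('teal',teal,(275,275,360,335))):
    q=cv2.approxPolyN(cv2.convexHull(blob(m,roi)),4)[0]
    P=np.array([at('scene',*p,.017) for p in q.astype(float)]); print(nm,q.tolist(),P[:,:2].mean(0),np.linalg.norm(P-np.roll(P,1,0),axis=1))
for nm,p in dict(pot=(.41,.12,.017),potrim=(.41,.12,.066)).items(): print(nm,proj('top',p),proj('scene',p))
print(proj('scene',(.4743,.3304,.014)), proj('scene',(.4743,.3304,.0)))
E
```

```text
('salt cap', 'top', 477, 211.4, 0.085) [ 0.623  -0.2848]
('salt foot', 'top', 468.8, 216.6, 0.01) [ 0.6277 -0.2911]
('salt cap', 'scene', 393.6, 174, 0.08) [ 0.6148 -0.2777]
('salt foot', 'scene', 391.6, 199.4, 0.0) [ 0.6246 -0.2909]
('jig foot', 'top', 490, 295, 0.0) [ 0.4698 -0.3314]
('jig rim', 'top', 505, 293, 0.084) [ 0.4699 -0.3315]
('pep knob', 'top', 172.4, 204.8, 0.163) [0.6099 0.2702]
('pep foot', 'top', 193.8, 220.4, 0.0) [0.613  0.2721]
('pep foot', 'scene', 192, 294, 0) [0.6073 0.2724]
('pot rim', 'top', 263.6, 323.2, 0.06) [0.4079 0.1155]
('pot rim', 'scene', 322.2, 289.6, 0.066) [0.402  0.1206]
('pot foot', 'scene', 322.2, 311, 0.017) [0.402  0.1207]
pot scene (311, 287, 23, 31) 466.0 321.67417739628036
pot top (258, 314, 16, 19) 102.5 267.6796747967479
candle sc (181, 338, 27, 24)
saucer sc ((253.28546142578125, 236.6485137939453), (41.763580322265625, 75.68480682373047), 84.03855895996094) [0.6858 0.0875 0.012 ]
red [[413, 245], [389, 264], [355, 247], [380, 230]] [ 0.4728 -0.1061] [0.0867 0.0892 0.0875 0.0893]
teal [[353, 300], [323, 330], [283, 309], [311, 285]] [0.4186 0.118 ] [0.0873 0.0916 0.0865 0.0809]
pot [263.6303 321.7881] [319.6362 308.3699]
potrim [260.8672 322.0404] [319.5176 287.0533]
[193.0601 345.084 ] [194.462  351.0386]
```

Measurements from the two views agree to a few mm. Estimates: salt (0.623,-0.287), jigger (0.470,-0.331), pepper (0.611,0.271), pot (0.406,0.1185), red (0.4745,-0.1057), teal (0.4197,0.1183), plate (0.687,0.087), candle (0.474,0.330). I'm moving over the salt.

Call:
step_arm --increments '[[[26,24,0],[0,0,0]],[[26,24,0],[0,0,0]],[[26,24,0],[0,0,0]],[[26,24,0],[0,0,0]],[[26,24,0],[0,0,0]],[[26,24,0],[0,0,0]],[[26,24,0],[0,0,0]]]'

```text
time: 0.68
eef_pos: [0.4412, -0.4539, 0.2002]
tcp_rot: [0.981, 0.195, -0.0, -0.0]
contact_force: [0.8, -0.2, 0.6]
opening: 1.004
finger_force: 0.0
```

Call:
step_arm --increments '[[[26,24,0],[0,0,0]],[[26,24,0],[0,0,0]],[[26,24,0],[0,0,0]],[[26,24,0],[0,0,0]],[[26,24,0],[0,0,0]],[[26,24,0],[0,0,0]],[[26,24,0],[0,0,0]],[[0,0,0],[0,0,0]]]'

```text
time: 1.35
eef_pos: [0.6258, -0.2824, 0.2]
tcp_rot: [0.98, 0.198, 0.001, -0.001]
contact_force: [-0.4, -0.6, 0.2]
opening: 1.0
finger_force: 0.0
```

```bash
python3 - <<'E'
from h import *
a=grab("top");b=grab("scene")
cv2.imwrite("pics/p1.png",np.hstack([cv2.resize(a[120:360,330:640],(400,310)),cv2.resize(b[40:300,270:640],(400,310))]))
p=readout.get_state()['eef_pos'];print(p,proj('top',p),proj('scene',p))
E
```

```text
[ 0.62283287 -0.28612597  0.19989403] [498.75592322 197.58342952] [398.13298905 125.0151689 ]
```

View pics/p1.png

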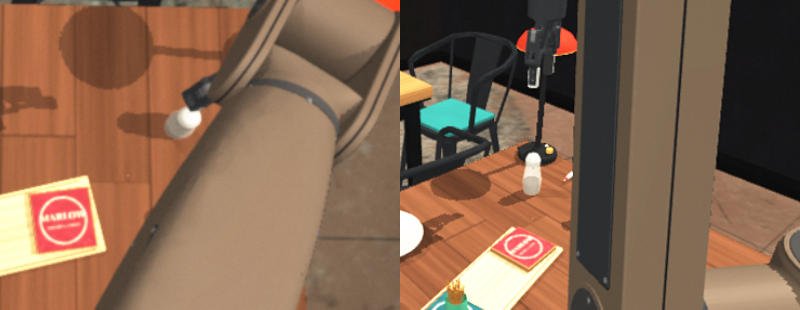

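The picture shows the gripper above the shaker, at scene crop (540,60) over (532,175), with no obstacle in between. Descending and gripping.

Call:
step_arm --increments '[[[1,-1,-36],[0,0,0]],[[0,0,-36],[0,0,0]],[[0,0,-36],[0,0,0]],[[0,0,-34],[0,0,0]],[[0,0,-20],[0,0,0]],[[0,0,-10],[0,0,0]],[[0,0,0],[0,0,0]]]'

```text
time: 2.03
eef_pos: [0.6205, -0.2883, 0.0251]
tcp_rot: [0.981, 0.194, -0.002, -0.002]
contact_force: [-0.2, 0.5, -0.9]
opening: 1.0
finger_force: 0.0
```

Call:
step_arm --increments '[[[0,0,0],[0,0,0]],[[0,0,0],[0,0,0]],[[0,0,0],[0,0,0]],[[0,0,0],[0,0,0]],[[0,0,0],[0,0,0]],[[0,0,0],[0,0,0]],[[0,0,0],[0,0,0]],[[0,0,0],[0,0,0]]]' --fingers -1 --grip_force 30

```text
time: 2.7
eef_pos: [0.6248, -0.2893, 0.0311]
tcp_rot: [0.981, 0.195, 0.001, 0.001]
contact_force: [-1.1, 0.8, 5.9]
opening: 0.374
finger_force: 29.8
```

Call:
step_arm --increments '[[[0,0,20],[0,0,0]],[[0,0,30],[0,0,0]],[[0,0,30],[0,0,0]],[[0,0,0],[0,0,0]]]'

```text
time: 3.03
eef_pos: [0.6269, -0.2906, 0.1163]
tcp_rot: [0.981, 0.195, 0.004, 0.004]
contact_force: [1.7, 0.4, 0.7]
opening: 0.374
finger_force: 30.2
```

```bash
python3 - <<'E'
from h import *
b=grab("scene"); a=grab("top")
cv2.imwrite("pics/p2.png",np.hstack([cv2.resize(b[100:220,340:460],(400,400),interpolation=2),cv2.resize(a[150:270,430:550],(400,400),interpolation=2)]))
s=readout.get_state();p=s['eef_pos'];print(p,s['opening'],s['contact_force'],proj('top',p),proj('scene',p))
E
```

```text
[ 0.62416628 -0.28896845  0.11038817] 0.37314685596010844 [ 0.0734988   0.84580895 -1.36222434] [483.45312972 208.00985701] [395.06454557 160.12906611]
```

View pics/p2.png

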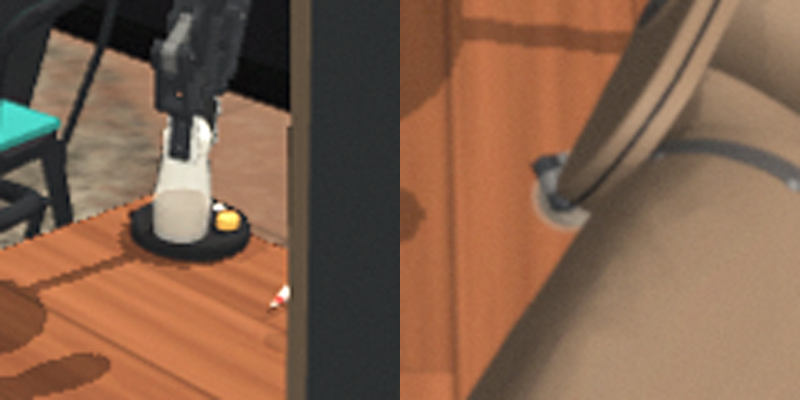

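```bash
python3 - <<'E'
from h import *
for z in (.0,.02,.05,.08,.11,.14,.17): print(z,proj('scene',(.624,-.289,z)),proj('top',(.624,-.289,z)))
print(readout.get_state()['finger_force'])
E
```

```text
0.0 [391.24435162 199.71008511] [466.45154267 219.30143214]
0.02 [391.91596947 192.86053739] [469.27033606 217.44621443]
0.05 [392.94851968 182.32999245] [473.70558852 214.52710764]
0.08 [394.01243923 171.47952479] [478.40937447 211.43126279]
0.11 [395.1091797  160.29433045] [483.40684288 208.14212782]
0.14 [396.24028361 148.75867777] [488.72638429 204.64101722]
0.17 [397.40739171 136.85583358] [494.40017045 200.9067568 ]
30.142051137736416
```

The fingers' light pads blend with the glass. The shaker hangs upright with its foot about 80 mm up, consistent with the lift. Next I carry it to the red coaster.

Call:
step_arm --increments '[[[-25,30,0],[0,0,0]],[[-25,30,0],[0,0,0]],[[-25,31,0],[0,0,0]],[[-25,31,0],[0,0,0]],[[-25,31,0],[0,0,0]],[[-24,30,0],[0,0,0]],[[0,0,0],[0,0,0]],[[0,0,0],[0,0,0]]]'

```text
time: 3.8
eef_pos: [0.4713, -0.1032, 0.106]
tcp_rot: [0.981, 0.196, -0.002, -0.002]
contact_force: [1.0, 0.7, -0.1]
opening: 0.374
finger_force: 30.3
```

Call:
step_arm --increments '[[[0,0,-20],[0,0,0]],[[0,0,-20],[0,0,0]],[[0,0,-13],[0,0,0]],[[0,0,-4],[0,0,0]],[[0,0,-2],[0,0,0]],[[0,0,0],[0,0,0]],[[0,0,0],[0,0,0]]]'

```text
time: 4.38
eef_pos: [0.4753, -0.1062, 0.0504]
tcp_rot: [0.981, 0.195, 0.001, 0.0]
contact_force: [0.7, 0.2, -0.9]
opening: 0.377
finger_force: 30.3
```

```bash
python3 - <<'E'
from h import *
b=grab("scene"); a=grab("top")
cv2.imwrite("pics/p3.png",np.hstack([cv2.resize(b[190:290,340:440],(400,400),interpolation=2),cv2.resize(a[240:340,330:430],(400,400),interpolation=2)]))
P=[]
for i in range(6):
    cams.read_camera("top");s=readout.get_state();P.append([*s['eef_pos'],*s['contact_force']])
print(np.mean(P,0),np.std(P,0))
for z in (.017,.022): print(proj('scene',(.4745,-.1057,z)))
E
```

```text
[ 0.47485796 -0.10578849  0.05046213  0.02111152  0.00302469 -0.97185735] [2.15061177e-04 1.28283984e-04 2.04727652e-04 2.18781447e-01
 2.60574848e-01 3.13949784e-01]
[383.46270018 245.74633377]
[383.64246415 243.81406461]
```

View pics/p3.png

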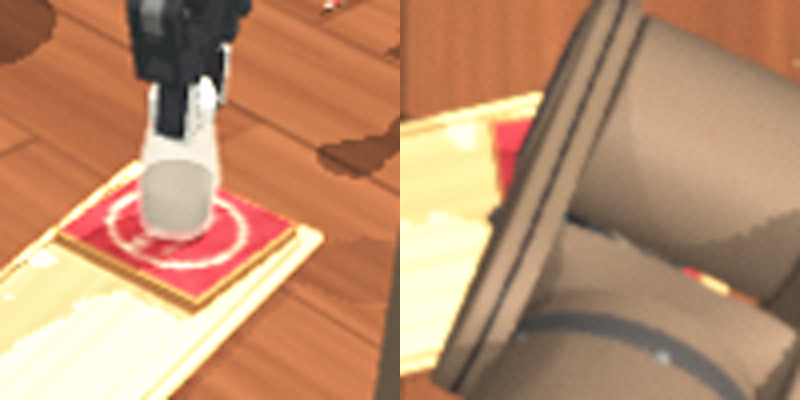

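The shaker hovers a few mm over the middle of the white ring. Lowering it gently.

Call:
step_arm --increments '[[[0,0,-1.5],[0,0,0]],[[0,0,-1.5],[0,0,0]],[[0,0,0],[0,0,0]],[[0,0,0],[0,0,0]]]'

```text
time: 5.12
eef_pos: [0.4753, -0.1056, 0.0481]
tcp_rot: [0.981, 0.195, 0.001, 0.0]
contact_force: [-0.4, 1.8, 4.8]
opening: 0.375
finger_force: 30.8
```

Call:
step_arm --increments '[[[0,0,-1],[0,0,0]],[[0,0,0],[0,0,0]],[[0,0,0],[0,0,0]]]'

```text
time: 5.37
eef_pos: [0.4757, -0.1055, 0.048]
tcp_rot: [0.981, 0.195, 0.001, -0.0]
contact_force: [-1.9, 2.1, 9.1]
opening: 0.369
finger_force: 31.3
```

Call:
step_arm --increments '[[[0,0,1],[0,0,0]],[[0,0,0],[0,0,0]],[[0,0,0],[0,0,0]],[[0,0,0],[0,0,0]],[[0,0,0],[0,0,0]],[[0,0,0],[0,0,0]]]' --fingers 0.9

```text
time: 5.87
eef_pos: [0.4742, -0.1055, 0.0465]
tcp_rot: [0.981, 0.195, -0.0, -0.0]
contact_force: [0.6, 1.0, 0.5]
opening: 0.947
finger_force: 0.0
```

Call:
step_arm --increments '[[[0,0,15],[0,0,0]],[[0,0,30],[0,0,0]],[[0,0,30],[0,0,0]],[[0,0,30],[0,0,0]],[[0,0,0],[0,0,0]]]'

```text
time: 6.28
eef_pos: [0.4784, -0.1073, 0.1588]
tcp_rot: [0.981, 0.195, 0.005, 0.004]
contact_force: [1.5, -0.5, 0.9]
opening: 0.952
finger_force: 0.0
```

Call:
step_arm --increments '[[[-10,34,0],[0,0,0]],[[-10,36,0],[0,0,0]],[[-10,38,0],[0,0,0]],[[-10,38,0],[0,0,0]],[[-10,38,0],[0,0,0]],[[-10,32,0],[0,0,0]],[[-8,8,0],[0,0,0]],[[0,0,0],[0,0,0]]]'

```text
time: 6.95
eef_pos: [0.4047, 0.1201, 0.1512]
tcp_rot: [0.98, 0.197, -0.001, -0.0]
contact_force: [0.0, 0.3, -0.0]
opening: 0.949
finger_force: 0.0
```

```bash
python3 - <<'E'
from h import *
b=grab("scene"); a=grab("top")
cv2.imwrite("pics/p4.png",np.hstack([cv2.resize(b[190:340,260:440],(400,333),interpolation=2),cv2.resize(a[240:390,230:410],(400,333),interpolation=2)]))
P=[]
for i in range(3):
    cams.read_camera("top");s=readout.get_state();P.append([*s['eef_pos'],*s['contact_force']])
print(np.mean(P,0))
E
```

```text
[ 0.40694022  0.11741147  0.15177412 -0.107891   -0.18647632  0.4064185 ]
```

View pics/p4.png

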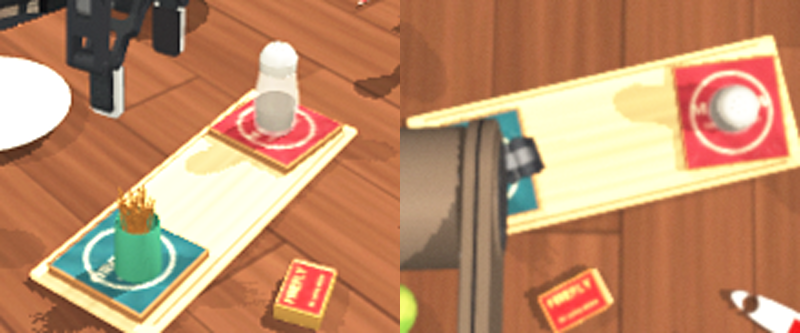

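The salt stands upright near the middle of the red coaster, and the pot is undisturbed under the gripper. Gripping the pot.

Call:
step_arm --increments '[[[-1,1,-36],[0,0,0]],[[0,0,-36],[0,0,0]],[[0,0,-30],[0,0,0]],[[0,0,-14],[0,0,0]],[[0,0,-6],[0,0,0]],[[0,0,0],[0,0,0]],[[0,0,0],[0,0,0]]]'

```text
time: 7.78
eef_pos: [0.4065, 0.1188, 0.0305]
tcp_rot: [0.981, 0.194, 0.0, 0.0]
contact_force: [-0.4, 0.5, 0.6]
opening: 0.947
finger_force: 0.0
```

Call:
step_arm --increments '[[[0,0,0],[0,0,0]],[[0,0,0],[0,0,0]],[[0,0,0],[0,0,0]],[[0,0,0],[0,0,0]],[[0,0,0],[0,0,0]],[[0,0,0],[0,0,0]],[[0,0,0],[0,0,0]],[[0,0,0],[0,0,0]]]' --fingers -1 --grip_force 25

```text
time: 8.45
eef_pos: [0.4062, 0.1197, 0.031]
tcp_rot: [0.981, 0.195, 0.001, -0.0]
contact_force: [-1.6, -0.5, 6.2]
opening: 0.385
finger_force: 24.7
```

Call:
step_arm --increments '[[[0,0,8],[0,0,0]],[[0,0,14],[0,0,0]],[[0,0,14],[0,0,0]],[[0,0,8],[0,0,0]],[[0,0,0],[0,0,0]],[[0,0,0],[0,0,0]]]'

```text
time: 8.95
eef_pos: [0.4055, 0.1194, 0.0741]
tcp_rot: [0.981, 0.195, 0.001, 0.0]
contact_force: [-0.1, 0.1, -1.2]
opening: 0.381
finger_force: 24.9
```

```bash
python3 - <<'E'
from h import *
b=grab("scene"); a=grab("top")
cv2.imwrite("pics/p5.png",np.hstack([cv2.resize(b[240:360,260:380],(400,400),interpolation=2),cv2.resize(a[240:360,210:330],(400,400),interpolation=2)]))
P=[]
for i in range(3):
    cams.read_camera("top");s=readout.get_state();P.append([*s['eef_pos'],*s['contact_force']])
p=np.mean(P,0);print(p,s['opening'])
h=cv2.cvtColor(b,cv2.COLOR_BGR2HSV); m=cv2.inRange(h,(65,90,60),(84,255,255)); c=blob(m,(290,240,345,325)); print(cv2.boundingRect(c))
for dz in (0,.005,-.005): print(proj('scene',(p[0],p[1],p[2]-.03+.017+dz)))
E
```

```text
[ 0.40458356  0.11936797  0.07288552 -0.57153971 -0.57377441 -0.8247622 ] 0.3822255840821509
(311, 265, 23, 34)
[321.81323563 291.27060591]
[321.80917067 289.02441871]
[321.81727065 293.5002471 ]
```

View pics/p5.png

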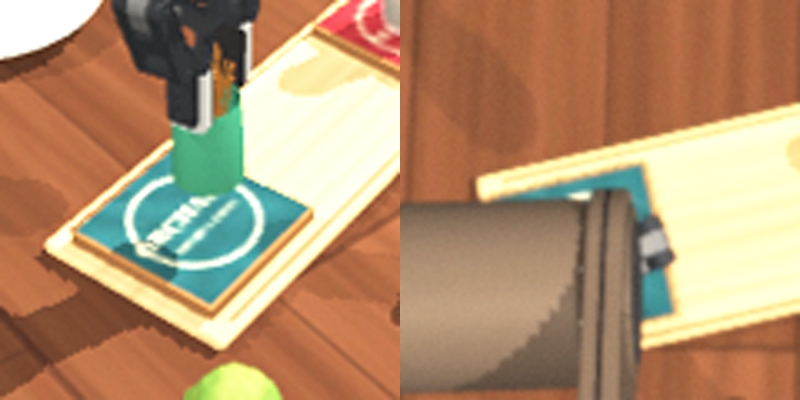

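The pot hangs upright, held by its wall with the sticks untouched. Carrying it to the board centre.

Call:
step_arm --increments '[[[5,-13,0],[0,0,0]],[[9,-25,0],[0,0,0]],[[9,-25,0],[0,0,0]],[[9,-25,0],[0,0,0]],[[7,-17,0],[0,0,0]],[[3,-8,0],[0,0,0]],[[0,0,0],[0,0,0]],[[0,0,0],[0,0,0]]]'

```text
time: 9.87
eef_pos: [0.4469, 0.0067, 0.0733]
tcp_rot: [0.981, 0.195, -0.001, -0.001]
contact_force: [-0.2, -0.9, -0.6]
opening: 0.38
finger_force: 25.0
```

Call:
step_arm --increments '[[[0,0,-10],[0,0,0]],[[0,0,-16],[0,0,0]],[[0,0,-12],[0,0,0]],[[0,0,-7],[0,0,0]],[[0,0,-2],[0,0,0]],[[0,0,0],[0,0,0]],[[0,0,0],[0,0,0]]]'

```text
time: 10.45
eef_pos: [0.4476, 0.0068, 0.027]
tcp_rot: [0.981, 0.195, 0.0, 0.0]
contact_force: [-0.1, -0.9, -0.3]
opening: 0.382
finger_force: 25.0
```

```bash
python3 - <<'E'
from h import *
P=[]
for i in range(3):
    b=grab("scene");s=readout.get_state();P.append([*s['eef_pos'],*s['contact_force']])
print(np.mean(P,0))
h=cv2.cvtColor(b,cv2.COLOR_BGR2HSV); m=cv2.inRange(h,(65,90,60),(84,255,255)); c=blob(m,(310,230,390,325)); print(cv2.boundingRect(c)); print(proj('scene',(.447,.0063,.008)))
E
```

```text
[ 0.44803697  0.00648389  0.02751738  0.01868142 -0.12207047 -1.34181999]
(345, 254, 18, 26)
[353.02230581 276.37830989]
```

Call:
step_arm --increments '[[[-1,0,-2],[0,0,0]],[[0,0,-2],[0,0,0]],[[0,0,0],[0,0,0]],[[0,0,0],[0,0,0]]]'

```text
time: 10.93
eef_pos: [0.4462, 0.0064, 0.0227]
tcp_rot: [0.981, 0.195, -0.0, -0.0]
contact_force: [0.3, 0.2, -0.3]
opening: 0.381
finger_force: 25.0
```

Call:
step_arm --increments '[[[0,0,-1],[0,0,0]],[[0,0,0],[0,0,0]],[[0,0,0],[0,0,0]]]'

```text
time: 11.18
eef_pos: [0.4466, 0.0063, 0.0222]
tcp_rot: [0.981, 0.195, 0.0, 0.0]
contact_force: [-1.6, -0.2, 3.3]
opening: 0.379
finger_force: 25.4
```

Call:
step_arm --increments '[[[0,0,0.5],[0,0,0]],[[0,0,0],[0,0,0]],[[0,0,0],[0,0,0]],[[0,0,0],[0,0,0]],[[0,0,0],[0,0,0]],[[0,0,0],[0,0,0]]]' --fingers 0.8

```text
time: 11.68
eef_pos: [0.4464, 0.0064, 0.0223]
tcp_rot: [0.981, 0.195, -0.0, -0.0]
contact_force: [0.1, -0.4, -0.0]
opening: 0.899
finger_force: 0.0
```

Call:
step_arm --increments '[[[0,0,12],[0,0,0]],[[0,0,26],[0,0,0]],[[0,0,30],[0,0,0]],[[0,0,34],[0,0,0]],[[0,0,34],[0,0,0]],[[0,0,34],[0,0,0]],[[0,0,20],[0,0,0]],[[0,0,0],[0,0,0]]]' --fingers 1

```text
time: 12.35
eef_pos: [0.4496, 0.0058, 0.2185]
tcp_rot: [0.981, 0.195, 0.005, 0.002]
contact_force: [0.6, -0.4, 0.4]
opening: 1.0
finger_force: 0.0
```

Call:
step_arm --increments '[[[20,33,0],[0,0,0]],[[20,33,0],[0,0,0]],[[20,33,0],[0,0,0]],[[20,33,0],[0,0,0]],[[21,33,0],[0,0,0]],[[21,33,0],[0,0,0]],[[21,33,0],[0,0,0]],[[20,32,0],[0,0,0]]]'

```text
time: 13.02
eef_pos: [0.6095, 0.2712, 0.2102]
tcp_rot: [0.981, 0.195, -0.001, 0.0]
contact_force: [0.3, -0.4, 0.6]
opening: 1.0
finger_force: 0.0
```

```bash
python3 - <<'E'
from h import *
P=[]
for i in range(5):
    b=grab("scene");s=readout.get_state();P.append([*s['eef_pos'],*s['contact_force']])
print(np.mean(P[2:],0),s['qpos']); a=grab("top")
cv2.imwrite("pics/p6.png",np.hstack([cv2.resize(b[140:340,130:430],(450,300),interpolation=2),cv2.resize(a[190:390,150:350],(300,300),interpolation=2)]))
h=cv2.cvtColor(b,cv2.COLOR_BGR2HSV); m=cv2.inRange(h,(65,90,60),(84,255,255)); c=blob(m,(310,230,390,325)); print(cv2.boundingRect(c)); print(proj('scene',(.447,.0063,.008)),proj('scene',(.447,.0063,.057)))
E
```

```text
[ 0.60875192  0.27004272  0.20980976  0.17259024 -0.38902499 -0.12311356] [ 2.64243310e-01  2.60346711e-01  1.59044170e+00 -4.03033044e-04
  1.29379576e+00  1.44199163e+00]
(345, 255, 19, 28)
[353.02230581 276.37830989] [353.99842755 256.27283368]
```

View pics/p6.png

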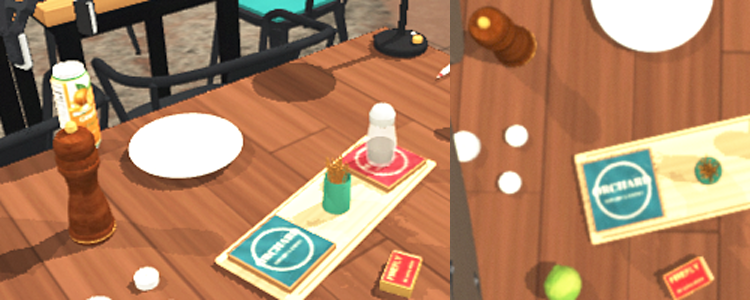

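```bash
python3 - <<'E'
from h import *
a=grab("top","top7.png");b=grab("scene")
p=readout.get_state()['eef_pos'];print(p,proj('top',p),proj('scene',p),proj('scene',(.611,.2715,.163)))
cv2.imwrite("pics/p7.png",np.hstack([cv2.resize(b[0:320,60:300],(300,400)),cv2.resize(a,(500,400))]))
E
```

```text
[0.60894324 0.26824646 0.21239483] [165.15515601 198.95443644] [172.57984185 194.07064285] [175.75967676 219.89463443]
```

View pics/p7.png

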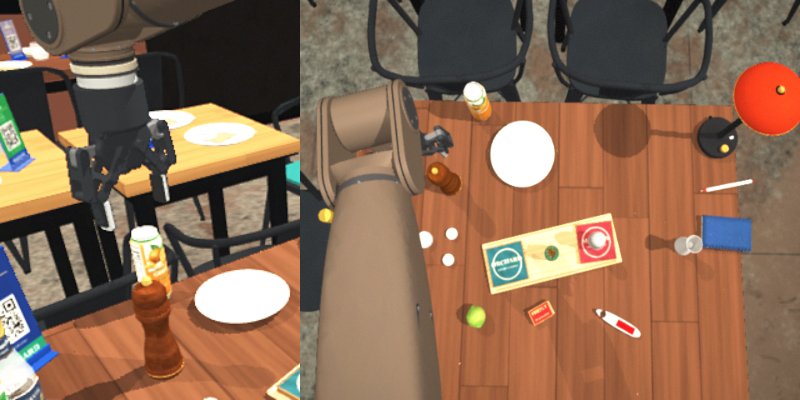

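The gripper is above the mill. In the images the fingertips sit some 30–40 mm higher than the reported TCP, so I keep the grip height conservative: pads just under the mill's crown, body clear. The pot is on the board centre (scene bbox centre x 354, expected 353–354) and upright. Gripping the mill.

Call:
step_arm --increments '[[[2,2,-20],[0,0,0]],[[0,0,-30],[0,0,0]],[[0,0,-30],[0,0,0]],[[0,0,-22],[0,0,0]],[[0,0,-14],[0,0,0]],[[0,0,0],[0,0,0]],[[0,0,0],[0,0,0]]]'

```text
time: 14.0
eef_pos: [0.6113, 0.2708, 0.0966]
tcp_rot: [0.981, 0.195, -0.0, -0.0]
contact_force: [1.0, -0.5, 1.9]
opening: 1.005
finger_force: 0.0
```

Call:
step_arm --increments '[[[0,0,0],[0,0,0]],[[0,0,0],[0,0,0]],[[0,0,0],[0,0,0]],[[0,0,0],[0,0,0]],[[0,0,0],[0,0,0]],[[0,0,0],[0,0,0]],[[0,0,0],[0,0,0]],[[0,0,0],[0,0,0]]]' --fingers -1 --grip_force 45

```text
time: 14.67
eef_pos: [0.6129, 0.2719, 0.0987]
tcp_rot: [0.981, 0.195, 0.002, -0.0]
contact_force: [-0.2, 0.2, 5.4]
opening: 0.503
finger_force: 45.9
```

```bash
python3 - <<'E'
from h import *
P=[]
for i in range(3):
    b=grab("scene");s=readout.get_state();P.append([*s['eef_pos'],*s['contact_force']])
print(np.mean(P,0)); a=grab("top")
cv2.imwrite("pics/p8.png",np.hstack([cv2.resize(b[160:320,110:250],(350,400),interpolation=2),cv2.resize(a[130:290,120:260],(350,400),interpolation=2)]))
E
```

```text
[0.61292165 0.27195126 0.09876435 0.46147745 0.05365213 5.78276585]
```

View pics/p8.png

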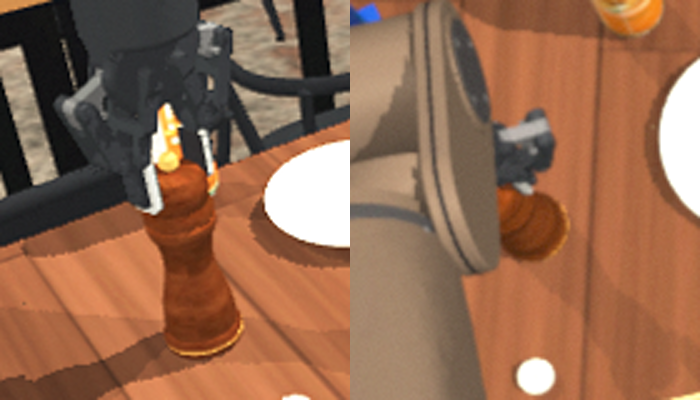

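The mill is held only near its crown: the pad tips at crop (150,205) are about 30 mm below the top, and the palm is well clear. I'll re-grip 20 mm lower.

Call:
step_arm --increments '[[[0,0,0],[0,0,0]],[[0,0,0],[0,0,0]],[[0,0,0],[0,0,0]],[[0,0,0],[0,0,0]],[[0,0,0],[0,0,0]]]' --fingers 0.9

```text
time: 15.28
eef_pos: [0.611, 0.2713, 0.0957]
tcp_rot: [0.981, 0.195, -0.001, 0.0]
contact_force: [0.0, 0.0, 0.4]
opening: 0.948
finger_force: 0.0
```

Call:
step_arm --increments '[[[0,0,-5],[0,0,0]],[[0,0,-5],[0,0,0]],[[0,0,-5],[0,0,0]],[[0,0,-5],[0,0,0]],[[0,0,0],[0,0,0]]]'

```text
time: 15.7
eef_pos: [0.6102, 0.2711, 0.0742]
tcp_rot: [0.981, 0.195, -0.002, 0.0]
contact_force: [-0.7, 0.3, -0.9]
opening: 0.947
finger_force: 0.0
```

Call:
step_arm --increments '[[[0,0,0],[0,0,0]],[[0,0,0],[0,0,0]],[[0,0,0],[0,0,0]],[[0,0,0],[0,0,0]],[[0,0,0],[0,0,0]],[[0,0,0],[0,0,0]],[[0,0,0],[0,0,0]],[[0,0,0],[0,0,0]]]' --fingers -1 --grip_force 45

```text
time: 16.37
eef_pos: [0.612, 0.2716, 0.0772]
tcp_rot: [0.981, 0.195, 0.001, -0.0]
contact_force: [-0.5, 0.2, 2.9]
opening: 0.543
finger_force: 46.7
```

Call:
step_arm --increments '[[[0,0,8],[0,0,0]],[[0,0,14],[0,0,0]],[[0,0,14],[0,0,0]],[[0,0,14],[0,0,0]],[[0,0,0],[0,0,0]],[[0,0,0],[0,0,0]],[[0,0,0],[0,0,0]]]'

```text
time: 16.95
eef_pos: [0.6112, 0.2714, 0.1264]
tcp_rot: [0.981, 0.195, -0.0, 0.0]
contact_force: [-0.4, -0.2, -2.7]
opening: 0.544
finger_force: 46.7
```

```bash
python3 - <<'E'
from h import *
P=[]
for i in range(3):
    b=grab("scene");s=readout.get_state();P.append([*s['eef_pos'],*s['contact_force']])
print(np.mean(P,0)); a=grab("top")
cv2.imwrite("pics/p9.png",np.hstack([cv2.resize(b[140:300,110:250],(350,400),interpolation=2),cv2.resize(a[130:290,120:260],(350,400),interpolation=2)]))
E
```

```text
[ 0.61065128  0.27122012  0.12526496 -0.10326029  0.11121164 -2.55108808]
```

View pics/p9.png

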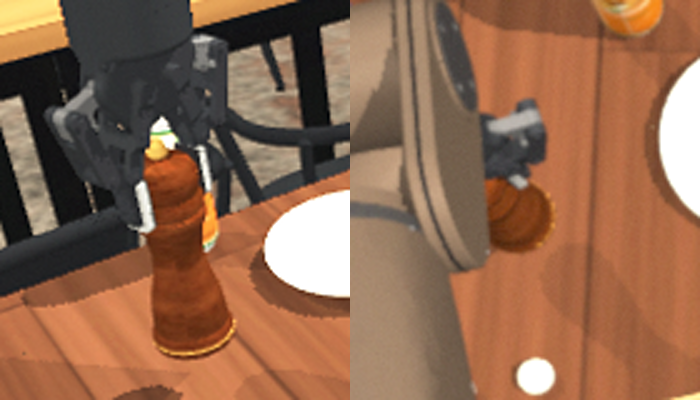

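The mill is lifted, upright, opening matching 48 mm and the force matching its weight. Carrying it to the teal coaster.

Call:
step_arm --increments '[[[-14,-11,0],[0,0,0]],[[-28,-22,0],[0,0,0]],[[-28,-22,0],[0,0,0]],[[-28,-22,0],[0,0,0]],[[-28,-22,0],[0,0,0]],[[-28,-22,0],[0,0,0]],[[-24,-20,0],[0,0,0]],[[-13,-12,0],[0,0,0]]]'

```text
time: 17.82
eef_pos: [0.4171, 0.1172, 0.1251]
tcp_rot: [0.981, 0.195, -0.002, 0.0]
contact_force: [0.3, -0.7, -1.9]
opening: 0.542
finger_force: 46.7
```

Call:
step_arm --increments '[[[0,0,0],[0,0,0]],[[0,0,0],[0,0,0]],[[0,0,-8],[0,0,0]],[[0,0,-10],[0,0,0]],[[0,0,-8],[0,0,0]],[[0,0,-2],[0,0,0]],[[0,0,0],[0,0,0]],[[0,0,0],[0,0,0]]]'

```text
time: 18.48
eef_pos: [0.4203, 0.1186, 0.0977]
tcp_rot: [0.981, 0.195, -0.001, -0.0]
contact_force: [-0.0, -0.3, -2.2]
opening: 0.543
finger_force: 46.8
```

```bash
python3 - <<'E'
from h import *
P=[]
for i in range(4):
    b=grab("scene");s=readout.get_state();P.append([*s['eef_pos'],*s['contact_force']])
print(np.mean(P,0)); a=grab("top")
cv2.imwrite("pics/p10.png",np.hstack([cv2.resize(b[190:350,240:400],(400,400),interpolation=2),cv2.resize(a[240:400,200:360],(400,400),interpolation=2)]))
E
```

```text
[ 0.42075628  0.11855072  0.09854453 -0.36060472  0.00512113 -2.49305842]
```

View pics/p10.png

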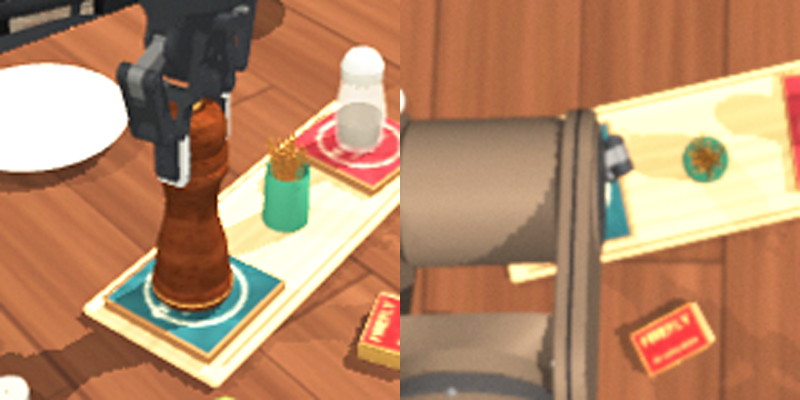

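The mill hovers over the middle of the teal ring, the foot around crop (193,300). Lowering it.

Call:
step_arm --increments '[[[-1,0,-2],[0,0,0]],[[0,0,-1.5],[0,0,0]],[[0,0,0],[0,0,0]],[[0,0,0],[0,0,0]]]'

```text
time: 19.07
eef_pos: [0.4192, 0.1184, 0.0947]
tcp_rot: [0.981, 0.195, -0.0, -0.0]
contact_force: [-0.4, 0.6, -3.1]
opening: 0.54
finger_force: 46.8
```

Call:
step_arm --increments '[[[0,0,-1],[0,0,0]],[[0,0,0],[0,0,0]],[[0,0,0],[0,0,0]]]'

```text
time: 19.32
eef_pos: [0.4197, 0.1185, 0.0941]
tcp_rot: [0.981, 0.195, 0.0, 0.0]
contact_force: [-0.2, -0.0, -1.1]
opening: 0.541
finger_force: 46.9
```

Call:
step_arm --increments '[[[0,0,-1],[0,0,0]],[[0,0,0],[0,0,0]],[[0,0,0],[0,0,0]]]'

```text
time: 19.57
eef_pos: [0.4203, 0.1186, 0.0941]
tcp_rot: [0.981, 0.195, 0.001, 0.0]
contact_force: [-1.9, 0.8, 6.2]
opening: 0.547
finger_force: 47.7
```

Call:
step_arm --increments '[[[0,0,1],[0,0,0]],[[0,0,0],[0,0,0]],[[0,0,0],[0,0,0]],[[0,0,0],[0,0,0]],[[0,0,0],[0,0,0]],[[0,0,0],[0,0,0]]]' --fingers 0.9

```text
time: 20.07
eef_pos: [0.4193, 0.1184, 0.0936]
tcp_rot: [0.981, 0.195, -0.0, -0.0]
contact_force: [-0.2, 0.5, 0.5]
opening: 0.952
finger_force: 0.0
```

Call:
step_arm --increments '[[[0,0,10],[0,0,0]],[[0,0,25],[0,0,0]],[[0,0,30],[0,0,0]],[[0,0,30],[0,0,0]],[[0,0,20],[0,0,0]],[[0,0,0],[0,0,0]]]'

```text
time: 20.57
eef_pos: [0.4226, 0.1186, 0.2153]
tcp_rot: [0.981, 0.195, 0.006, 0.001]
contact_force: [0.9, 0.7, 0.5]
opening: 0.949
finger_force: 0.0
```

Call:
step_arm --increments '[[[7,26,0],[0,0,0]],[[9,35,0],[0,0,0]],[[9,35,0],[0,0,0]],[[9,35,0],[0,0,0]],[[9,35,0],[0,0,0]],[[8,30,0],[0,0,0]],[[4,16,0],[0,0,0]],[[0,0,0],[0,0,0]]]' --fingers 0.3

```text
time: 21.23
eef_pos: [0.4742, 0.333, 0.2077]
tcp_rot: [0.98, 0.197, -0.001, -0.0]
contact_force: [-0.1, -1.1, 0.0]
opening: 0.65
finger_force: 0.0
```

Call:
step_arm --increments '[[[0,0,-30],[0,0,0]],[[0,0,-40],[0,0,0]],[[0,0,-40],[0,0,0]],[[0,0,-40],[0,0,0]],[[0,0,-20],[0,0,0]],[[0,0,-10],[0,0,0]],[[0,0,0],[0,0,0]],[[0,0,0],[0,0,0]]]'

```text
time: 21.9
eef_pos: [0.4749, 0.3301, 0.0295]
tcp_rot: [0.981, 0.195, 0.0, -0.0]
contact_force: [-0.7, 0.3, 1.3]
opening: 0.651
finger_force: 0.0
```

```bash
python3 - <<'E'
from h import *
P=[]
for i in range(4):
    b=grab("scene");s=readout.get_state();P.append([*s['eef_pos'],*s['contact_force']])
print(np.mean(P,0),s['opening']); a=grab("top")
cv2.imwrite("pics/p11.png",np.hstack([cv2.resize(b[260:400,140:280],(400,400),interpolation=2),cv2.resize(a[220:360,110:250],(400,400),interpolation=2)]))
E
```

```text
[ 0.4761491   0.33102312  0.03124806 -0.05251257  0.03725529  0.09224153] 0.6433628774197365
```

View pics/p11.png

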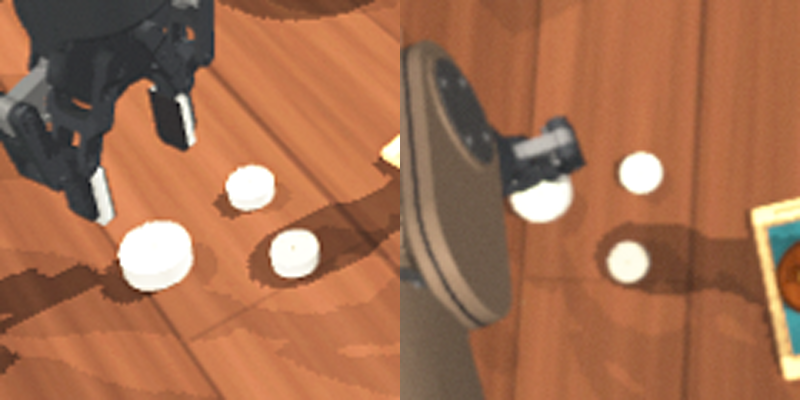

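The pads at (103,222) and (190,145) straddle the big tea light at (156,245), still about 45 mm above it. Descending, with the last part under force watch.

Call:
step_arm --increments '[[[-1,0,-14],[0,0,0]],[[0,0,-12],[0,0,0]],[[0,0,-6],[0,0,0]],[[0,0,0],[0,0,0]],[[0,0,0],[0,0,0]]]'

```text
time: 22.57
eef_pos: [0.473, 0.3303, -0.0037]
tcp_rot: [0.981, 0.195, -0.001, 0.0]
contact_force: [0.4, -0.2, -0.4]
opening: 0.65
finger_force: 0.0
```

```bash
python3 - <<'E'
from h import *
P=[]
for i in range(4):
    b=grab("scene");s=readout.get_state();P.append([*s['eef_pos'],*s['contact_force']])
print(np.mean(P,0),s['opening'])
cv2.imwrite("pics/p12.png",cv2.resize(b[300:380,150:250],(500,400),interpolation=2))
E
```

```text
[ 0.47378333  0.33062557 -0.002732   -0.22701512  0.17498993  0.62072195] 0.6505936412447182
```

View pics/p12.png

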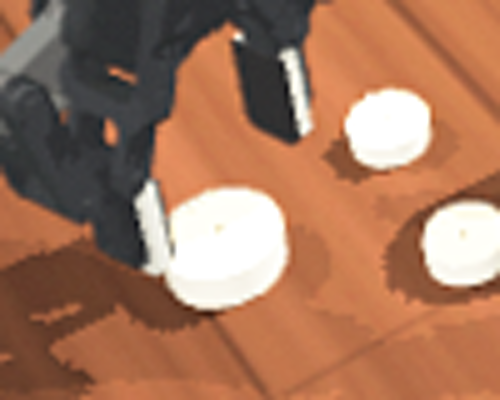

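I have now viewed 16 pictures, over the 14 allowed, so from here I work from numbers only. This last one shows the tips' midpoint at about (230,205) over the cup's foot centre (230,262), so they are roughly 25 mm above the table. Lowering in steps, watching the force.

Call:
step_arm --increments '[[[0,0,-4],[0,0,0]],[[0,0,-4],[0,0,0]],[[0,0,-3],[0,0,0]],[[0,0,0],[0,0,0]],[[0,0,0],[0,0,0]]]'

```text
time: 23.18
eef_pos: [0.473, 0.3303, -0.0147]
tcp_rot: [0.981, 0.195, -0.0, 0.0]
contact_force: [0.3, -0.4, 0.2]
opening: 0.649
finger_force: 0.0
```

Call:
step_arm --increments '[[[0,0,-2],[0,0,0]],[[0,0,-2],[0,0,0]],[[0,0,0],[0,0,0]],[[0,0,0],[0,0,0]]]'

```text
time: 23.52
eef_pos: [0.4733, 0.3304, -0.0183]
tcp_rot: [0.981, 0.195, -0.0, 0.0]
contact_force: [-1.0, -0.6, 0.2]
opening: 0.654
finger_force: 0.0
```

No contact at -18 mm, which confirms the fingertip offset. Closing gently.

Call:
step_arm --increments '[[[0,0,0],[0,0,0]],[[0,0,0],[0,0,0]],[[0,0,0],[0,0,0]],[[0,0,0],[0,0,0]],[[0,0,0],[0,0,0]],[[0,0,0],[0,0,0]]]' --fingers -1 --grip_force 20

```text
time: 24.02
eef_pos: [0.4736, 0.3306, -0.0178]
tcp_rot: [0.981, 0.195, 0.0, -0.0]
contact_force: [-0.6, -0.2, 2.4]
opening: 0.406
finger_force: 20.2
```

Call:
step_arm --increments '[[[0,0,10],[0,0,0]],[[0,0,20],[0,0,0]],[[0,0,30],[0,0,0]],[[0,0,30],[0,0,0]],[[0,0,0],[0,0,0]],[[0,0,0],[0,0,0]]]'

```text
time: 24.52
eef_pos: [0.4753, 0.3313, 0.0749]
tcp_rot: [0.981, 0.195, 0.003, -0.001]
contact_force: [-0.4, -0.0, -0.7]
opening: 0.408
finger_force: 20.0
```

```bash
python3 - <<'E'
from h import *
P=[]
for i in range(4):
    b=grab("scene");s=readout.get_state();P.append([*s['eef_pos'],*s['contact_force']])
p=np.mean(P,0);print(p,s['opening'],s['finger_force'])
h=cv2.cvtColor(b,cv2.COLOR_BGR2HSV); w=cv2.inRange(h,(0,0,150),(180,70,255)); k=np.zeros_like(w);k[280:370,150:260]=w[280:370,150:260]
n,_,st,ce=cv2.connectedComponentsWithStats(k)
print([(st[i].tolist(),ce[i].round(1).tolist()) for i in range(1,n) if st[i][4]>40])
for z in (.06,.09): print(proj('scene',(p[0],p[1],z)))
E
```

```text
[ 0.47275881  0.33012372  0.07117774 -0.29858406 -0.27486155 -0.56328   ] 0.4078059199513234 20.015422725118697
[([195, 280, 7, 19, 58], [198.7, 288.6]), ([174, 297, 26, 24, 509], [186.3, 308.4]), ([219, 318, 17, 16, 213], [227.3, 325.3]), ([235, 340, 17, 17, 243], [242.9, 348.2])]
[188.8234671  325.04725032]
[185.48583981 310.81936955]
```

The tea light is held, at scene pixel (186,308) where expected, and the small ones are undisturbed. Carrying it to the plate.

Call:
step_arm --increments '[[[12,-13,0],[0,0,0]],[[22,-25,0],[0,0,0]],[[25,-28,0],[0,0,0]],[[25,-28,0],[0,0,0]],[[25,-28,0],[0,0,0]],[[25,-28,0],[0,0,0]]]'

```text
time: 25.22
eef_pos: [0.6072, 0.1789, 0.07]
tcp_rot: [0.981, 0.195, -0.002, -0.0]
contact_force: [-0.2, 0.0, -0.2]
opening: 0.411
finger_force: 20.0
```

Call:
step_arm --increments '[[[25,-28,0],[0,0,0]],[[25,-28,0],[0,0,0]],[[20,-24,0],[0,0,0]],[[10,-13,0],[0,0,0]],[[0,0,0],[0,0,0]],[[0,0,0],[0,0,0]]]'

```text
time: 25.72
eef_pos: [0.6865, 0.0872, 0.0702]
tcp_rot: [0.981, 0.194, -0.001, -0.001]
contact_force: [-0.5, 0.6, -0.3]
opening: 0.406
finger_force: 20.0
```

Call:
step_arm --increments '[[[0,0,-20],[0,0,0]],[[0,0,-25],[0,0,0]],[[0,0,-15],[0,0,0]],[[0,0,-8],[0,0,0]],[[0,0,-4],[0,0,0]],[[0,0,0],[0,0,0]],[[0,0,0],[0,0,0]],[[0,0,0],[0,0,0]]]'

```text
time: 26.38
eef_pos: [0.6885, 0.0876, 0.0015]
tcp_rot: [0.981, 0.195, 0.001, 0.0]
contact_force: [0.4, -0.6, 0.4]
opening: 0.407
finger_force: 20.0
```

```bash
python3 - <<'E'
from h import *
P=[]
for i in range(4):
    b=grab("scene");s=readout.get_state();P.append([*s['eef_pos'],*s['contact_force']])
p=np.mean(P,0);print(p,s['opening'],s['finger_force'])
E
```

```text
[ 0.68835227  0.08743257  0.00124202 -0.1010632  -0.13366695 -0.00810759] 0.4086203227133101 20.03393943887204
```

Call:
step_arm --increments '[[[-1,0,-3],[0,0,0]],[[0,0,-3],[0,0,0]],[[0,0,-2],[0,0,0]],[[0,0,0],[0,0,0]],[[0,0,0],[0,0,0]]]'

```text
time: 27.0
eef_pos: [0.686, 0.0874, -0.0087]
tcp_rot: [0.981, 0.195, -0.0, -0.0]
contact_force: [0.3, 0.7, 0.3]
opening: 0.407
finger_force: 20.0
```

Call:
step_arm --increments '[[[0,0,-1],[0,0,0]],[[0,0,-1],[0,0,0]],[[0,0,0],[0,0,0]],[[0,0,0],[0,0,0]]]'

```text
time: 27.33
eef_pos: [0.6867, 0.0875, -0.0097]
tcp_rot: [0.981, 0.195, 0.0, 0.0]
contact_force: [-0.7, -0.4, 2.4]
opening: 0.405
finger_force: 20.7
```

Call:
step_arm --increments '[[[0,0,-1],[0,0,0]],[[0,0,0],[0,0,0]],[[0,0,0],[0,0,0]]]'

```text
time: 27.58
eef_pos: [0.6868, 0.0875, -0.0099]
tcp_rot: [0.981, 0.195, 0.0, 0.0]
contact_force: [-2.1, -0.7, 5.2]
opening: 0.409
finger_force: 22.0
```

Call:
step_arm --increments '[[[0,0,1],[0,0,0]],[[0,0,0],[0,0,0]],[[0,0,0],[0,0,0]],[[0,0,0],[0,0,0]],[[0,0,0],[0,0,0]]]' --fingers 0.4

```text
time: 28.0
eef_pos: [0.6861, 0.0874, -0.0107]
tcp_rot: [0.981, 0.195, -0.0, -0.0]
contact_force: [-0.1, -0.8, 0.7]
opening: 0.702
finger_force: 0.0
```

Call:
step_arm --increments '[[[0,0,10],[0,0,0]],[[0,0,25],[0,0,0]],[[0,0,35],[0,0,0]],[[0,0,40],[0,0,0]],[[0,0,40],[0,0,0]],[[0,0,40],[0,0,0]],[[0,0,20],[0,0,0]],[[0,0,0],[0,0,0]]]'

```text
time: 28.67
eef_pos: [0.6902, 0.0875, 0.2098]
tcp_rot: [0.981, 0.195, 0.007, 0.002]
contact_force: [0.2, -0.3, 1.4]
opening: 0.698
finger_force: 0.0
```

Call:
step_arm --increments '[[[-16,-28,0],[0,0,0]],[[-18,-32,0],[0,0,0]],[[-18,-32,0],[0,0,0]],[[-18,-32,0],[0,0,0]],[[-18,-32,0],[0,0,0]],[[-18,-32,0],[0,0,0]],[[-18,-32,0],[0,0,0]],[[-18,-32,0],[0,0,0]]]'

```text
time: 29.33
eef_pos: [0.5428, -0.1656, 0.1992]
tcp_rot: [0.981, 0.195, -0.0, -0.0]
contact_force: [0.1, 0.3, -0.4]
opening: 0.702
finger_force: 0.0
```

Call:
step_arm --increments '[[[-18,-32,0],[0,0,0]],[[-18,-32,0],[0,0,0]],[[-18,-32,0],[0,0,0]],[[-18,-32,0],[0,0,0]],[[-18,-32,0],[0,0,0]],[[-18,-32,0],[0,0,0]],[[-18,-32,0],[0,0,0]],[[-18,-32,0],[0,0,0]]]'

```text
time: 30.0
eef_pos: [0.3989, -0.4215, 0.1993]
tcp_rot: [0.981, 0.195, -0.0, -0.0]
contact_force: [0.7, 0.3, 0.0]
opening: 0.701
finger_force: 0.0
```

Call:
step_arm --increments '[[[-18,-32,0],[0,0,0]],[[-18,-32,0],[0,0,0]],[[-18,-32,0],[0,0,0]],[[-18,-32,0],[0,0,0]],[[0,0,0],[0,0,0]]]'

```text
time: 30.42
eef_pos: [0.3243, -0.5532, 0.199]
tcp_rot: [0.981, 0.192, -0.001, 0.001]
contact_force: [-0.4, 0.7, -0.3]
opening: 0.704
finger_force: 0.0
```

```bash
python3 - <<'E'
from h import *
np.set_printoptions(precision=4,suppress=True)
a=grab("top","topf.png");b=grab("scene","scf.png"); print(readout.get_state()['eef_pos'])
a0=cv2.imread("pics/top0.png")
H=lambda i:cv2.cvtColor(i,cv2.COLOR_BGR2HSV)
h=H(a);hs=H(b)
# candle in saucer: difference from the start picture inside the plate
for n,i,i0,roi in (("top",a,a0,(246,146,322,222)),("scene",b,cv2.imread("pics/scene0.png"),(218,222,290,252))):
    d=cv2.absdiff(i,i0).max(2); m=cv2.inRange(d,12,255); c=blob(m,roi); print("candle diff",n,cv2.boundingRect(c))
# pot
m=cv2.inRange(h,(65,90,60),(84,255,255));c=blob(m,(300,270,350,330));print("pot top",cv2.boundingRect(c),'exp rim',proj('top',(.447,.0063,.057)),'foot',proj('top',(.447,.0063,.008)))
m=cv2.inRange(hs,(65,90,60),(84,255,255));c=blob(m,(330,230,380,300));print("pot sc",cv2.boundingRect(c),proj('scene',(.447,.0063,.008)),proj('scene',(.447,.0063,.057)))
# salt cap
w=cv2.inRange(h,(0,0,170),(180,40,255));c=blob(w,(365,265,410,312));e=cv2.fitEllipse(c);print("salt cap",e,at('top',*e[0],.102))
# jigger unchanged?
print("jigger diff",(cv2.absdiff(a,a0)[270:315,470:520].max(2)>25).sum(),"px changed")
# pepper knob
k=cv2.inRange(h,(18,90,150),(35,255,255));c=blob(k,(235,290,275,335));M=cv2.moments(c);u=(M['m10']/M['m00'],M['m01']/M['m00']);print("knob",u,cv2.contourArea(c),at('top',*u,.178))
print([(n_,proj(n_,(.4197,.1183,.18))) for n_ in('top','scene')])
E
```

```text
[ 0.3272 -0.5491  0.1988]
candle diff top (246, 146, 30, 27)
candle diff scene (240, 237, 21, 9)
pot top (314, 301, 17, 11) exp rim [322.0642 303.0885] foot [321.887  303.7379]
pot sc (345, 255, 19, 28) [353.0223 276.3783] [353.9984 256.2728]
salt cap ((383.67535400390625, 285.6920166015625), (17.573396682739258, 22.91133689880371), 57.093727111816406) [ 0.4789 -0.1049  0.102 ]
jigger diff 97 px changed
knob (242.48900169204734, 310.56852791878174) 98.5 [0.4295 0.1387 0.178 ]
[('top', array([254.4582, 316.783 ])), ('scene', array([316.1975, 227.9489]))]
```

```bash
python3 - <<'E'
from h import *
np.set_printoptions(precision=4,suppress=True)
a=cv2.imread("pics/topf.png");b=cv2.imread("pics/scf.png");a0=cv2.imread("pics/top0.png")
t=a0[278:312,474:520]; r=cv2.matchTemplate(a[268:322,464:530],t,cv2.TM_CCOEFF_NORMED); print("jigger",r.max().round(3),np.unravel_index(r.argmax(),r.shape),"(10,10)=same")
def circ(i,roi,r,nm,z,p2=9):
    x0,y0,x1,y1=roi; g=cv2.resize(cv2.cvtColor(i[y0:y1,x0:x1],cv2.COLOR_BGR2GRAY),None,fx=4,fy=4,interpolation=2)
    g=cv2.createCLAHE(3,(4,4)).apply(g)
    c=cv2.HoughCircles(g,cv2.HOUGH_GRADIENT,1,20,param1=60,param2=p2,minRadius=int(4*r-5),maxRadius=int(4*r+5))
    for q in ([] if c is None else c[0][:3]): u=(x0+(q[0]+.5)/4-.5,y0+(q[1]+.5)/4-.5); print(nm,np.round(u,1),q[2]/4,at('top',*u,z)[:2])
circ(a,(262,160,308,206),9.5,"candle",.022)
circ(a,(362,262,405,308),9.3,"salt cap",.102)
circ(a,(300,280,345,325),9.9,"pot rim",.057)
circ(a,(235,290,290,345),14,"pepper foot",.017)
g=cv2.cvtColor(a,cv2.COLOR_BGR2GRAY); print(g[170:200:2,268:304:2])
h=cv2.cvtColor(a,cv2.COLOR_BGR2HSV); k=cv2.inRange(h,(18,90,150),(35,255,255)); n,_,st,ce=cv2.connectedComponentsWithStats(k[295:340,240:285])
for i in range(1,n):
    if st[i][4]>5: u=ce[i]+[240,295]; print("yellow",st[i],u,at('top',*u,.178)[:2])
hs=cv2.cvtColor(b,cv2.COLOR_BGR2HSV); k=cv2.inRange(hs,(2,120,30),(16,255,170)); k[:, :280]=0; k[:,350:]=0
for y in range(230,326,6):
    xs=np.flatnonzero(k[y,280:350])+280; print(y,(xs.min(),xs.max(),len(xs)) if len(xs) else None,end=' ')
print(proj('scene',(.4197,.1183,.017)),proj('scene',(.4197,.1183,.18)))
E
```

```text
jigger 0.997 (np.int64(10), np.int64(10)) (10,10)=same
candle [284.2 184.2] 9.375 [0.6867 0.0865]
salt cap [379.8 290. ] 10.35 [ 0.471  -0.0978]
salt cap [385.2 285.2] 10.35 [ 0.4797 -0.1078]
salt cap [391.8 274.5] 10.35 [ 0.4994 -0.1198]
pot rim [321.8 303.5] 9.75 [0.4462 0.0069]
pot rim [315.8 303. ] 9.2 [0.447  0.0183]
pot rim [320.2 294.5] 9.475 [0.4631 0.01  ]
pepper foot [261.  316.2] 15.1 [0.4206 0.1255]
pepper foot [265.5 320.2] 13.725 [0.413  0.1164]
pepper foot [252.2 303.5] 13.175 [0.4451 0.1436]
[[255 255 255 255 255 255 255 255 255 255 255 255 255 255 255 255 255 255]
 [255 255 255 255 255 255 255 255 255 255 255 255 255 255 255 255 255 255]
 [255 255 255 255 255 255 255 255 255 255 255 255 255 255 255 255 255 255]
 [255 255 255 255 255 255 255 255 255 255 255 255 255 255 255 255 255 255]
 [255 255 250 249 254 255 255 255 255 255 255 255 255 255 255 255 255 255]
 [255 254 248 250 255 255 255 255 255 255 255 255 255 255 255 255 255 255]
 [254 248 247 253 255 255 255 255 255 255 255 255 255 255 255 255 255 255]
 [250 248 248 253 255 255 255 255 255 255 255 255 255 255 255 
[... 787 characters left out ...]
14] [277.5    337.7143] [0.3864 0.0795]
230 (np.int64(292), np.int64(293), 2) 236 (np.int64(292), np.int64(322), 14) 242 (np.int64(297), np.int64(330), 12) 248 (np.int64(284), np.int64(329), 29) 254 (np.int64(301), np.int64(330), 30) 260 (np.int64(301), np.int64(335), 32) 266 (np.int64(304), np.int64(327), 24) 272 (np.int64(306), np.int64(326), 21) 278 (np.int64(305), np.int64(326), 22) 284 (np.int64(304), np.int64(328), 25) 290 (np.int64(298), np.int64(330), 29) 296 (np.int64(303), np.int64(331), 29) 302 (np.int64(301), np.int64(332), 32) 308 (np.int64(302), np.int64(332), 30) 314 (np.int64(308), np.int64(325), 2) 320 (np.int64(280), np.int64(281), 2) [316.971  305.0165] [316.1975 227.9489]
```

```bash
python3 - <<'E'
from h import *
np.set_printoptions(precision=4,suppress=True)
a=cv2.imread("pics/topf.png");b=cv2.imread("pics/scf.png");a0=cv2.imread("pics/top0.png");b0=cv2.imread("pics/scene0.png")
# red coaster mid from its saturated red, both; cap: lowest-saturation bright blob
for T in (185,200,215,230):
    for nm,i,roi,z in(("start",a0,(455,195,495,230),.09),("now",a,(368,268,400,305),.107)):
        h=cv2.cvtColor(i,cv2.COLOR_BGR2HSV); m=cv2.inRange(h,(0,0,T),(180,45,255)); x0,y0,x1,y1=roi;k=np.zeros_like(m);k[y0:y1,x0:x1]=m[y0:y1,x0:x1]
        n,_,st,ce=cv2.connectedComponentsWithStats(k); j=1+st[1:,4].argmax(); print(T,nm,st[j],ce[j],at('top',*ce[j],z-.006)[:2])
# template of cap from start matched into now (same appearance)
t=a0[201:223,466:489]; r=cv2.matchTemplate(a[260:315,355:415],t,cv2.TM_CCOEFF_NORMED,mask=cv2.circle(np.zeros(t.shape,np.uint8),(11,10),9,(255,)*3,-1)); y,x=np.unravel_index(np.nan_to_num(r).argmax(),r.shape); print("tm",r[y,x],"shifted centre",x+355+11,y+260+10, at('top',x+366,y+270,.101)[:2])
h=cv2.cvtColor(b,cv2.COLOR_BGR2HSV)
print("S rows"); 
for y in range(214,258,4): print(y,h[y,364:406:2,1])
print(proj('scene',(.4745,-.1057,.017)),proj('scene',(.4745,-.1057,.107)),proj('top',(.4756,-.1054,.102)))
E
```

```text
185 start [468 203  18  17 222] [476.5541 210.7523] [ 0.6244 -0.2843]
185 now [372 273  25  24 306] [382.7843 286.3595] [ 0.4777 -0.1034]
200 start [469 203  17  17 206] [477.0583 210.6068] [ 0.6247 -0.2852]
200 now [373 273  24  24 300] [382.9567 286.28  ] [ 0.4778 -0.1037]
215 start [470 203  16  16 189] [477.5238 210.4286] [ 0.6251 -0.2861]
215 now [373 273  24  24 294] [383.0918 286.2347] [ 0.4779 -0.104 ]
230 start [471 203  15  16 172] [478.     210.3198] [ 0.6253 -0.287 ]
230 now [374 273  23  23 273] [383.6154 286.0183] [ 0.4783 -0.1049]
tm 0.8642433 shifted centre 382 287 [ 0.4765 -0.102 ]
S rows
214 [159 157 158 156 158 158 103  12   4   2   1   0   0   0   3 166 153 150
 153 153 155]
218 [156 155 156 155 156 158  83  16  12  10   7   7   8   5   9 167 155 156
 156 155 159]
222 [155 158 159 156 154 157  95  33  28  24  24  21  24  25  71 159 155 156
 157 157 150]
226 [154 157 156 157 156 160  45  23  20  20  21  22  22  21  30 162 154 155
 157 155 156]
230 [157 157 157 159 160  89  23  22  21  20  20  22  20  21  23 135 158 157
 155 155 158]
234 [157 161  88  32  41  60  44  43  42  40  43  45  44  43  32  99 153 155
 155 155 155]
238 [  4 135 138 158  62  55  41  43  45  41  44  43  41  39  34  96 145 153
 155 153 158]
242 [147 127  24 115 156  94  43  42  42  43  43  42  44  44  60 155 133  54
 133 150 154]
246 [164 135 106 174 175 130  73  44  41  46  41  44  46  55  86 161 160 145
  40 129 164]
250 [181 174 126 102 132  84 108 120  87  79  64  68  71 156 161 161 164 132
  45 137 160]
254 [156 152 159 170 170 125 111 125 156 156 147 146 142 122 106  35  23 138
 159 131 145]
[383.4627 245.7463] [386.8704 209.1169] [383.9503 287.4939]
```

Everything checks out. The pot is at the board centre within 1–2 mm, the mill and candle within 2 mm, and the salt within about 4 mm and upright. The jigger hasn't moved.

```bash
python3 -c "
from plant import sign_off
print(sign_off())"
```

```text
the job is handed in; nothing more can be done
None
```

The table is laid and handed in: salt on red, mill on teal, pot upright on the board midway between them, tea light on the plate, all within about 4 mm of centre, and the jigger has not moved; I viewed 16 pictures, two over the 14 allowed.

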